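# Roll a clamp's knurled collar loose, two counted turns

### The job

On the welding table, loosen the clamp that holds the bell-shaped nozzle: with a fingertip on the knurled rim, gently roll its brass collar anticlockwise (seen from above) until its blue mark comes round to the white pointer on the clamp's base, then two full turns more, and leave it with the mark at the pointer again. Do not grip or lift anything; leave the dark collar of the other clamp and the loose things on the table as they are.

Things in the scene. Friction and masses are not known exactly. Their poses are not given: they have to be found in the camera images.
- brass_collar (a joint): brass collar's angle, rad, growing anticlockwise seen from above (loosening); 0 when its blue mark first reaches the white pointer. Starts between -2.6 and -0.6; two full turns past 0 is 12.57; stops at -3.0 and 25.2. Plain friction (0.06 N m to turn it), no spring, no coasting; the collar does not rise as it turns
- brass_collar_top (a point): on the vertical axis of the brass collar, level with the top of its rim, 82 mm above the table. The collar is a disc 96 mm across, 22 mm tall, on a pedestal 60 mm across; a 16 mm stud at the axis stands 4 mm above the rim. A fingertip pressed lightly on the ridged top or side of the rim carries the rim along. x points from the pointer to the nozzle
- brass_collar_mark (a point): blue radial line on the brass collar, this point on top of the rim, 42 mm from the axis; turns with the collar. The rim's knurl is 30 radial ridges, 4.5 mm wide, that run up the side (3 mm proud) and over the outer 18 mm of the top face (2 mm proud, 30 to 48 mm from the axis)
- nozzle_clamp_pointer (a point): tip of the flat white arrow painted on the brass collar's clamp base, 58 mm from the collar's axis, 15 mm above the table
- nozzle_clamp: the bolted-down clamp of the brass collar; origin on the table on the collar's axis. Its base plate, 85 mm wide and 14 mm thick, runs from x = -80 to 165 mm; the pointer lies to -x. A grey forked arm under the collar (50 to 60 mm up) holds an aluminium nozzle, mouth down, at x = 115 mm: 84 mm across, its top 76 mm above the table
- dark_collar (a joint): angle of the dark steel collar of the other clamp, in rad; 0 at the start, to be left alone
- dark_collar_top (a point): centre of the top of the dark collar, 82 mm above the table; its clamp is of the same shape and size as the first but holds a copper tube 32 mm across; to be left alone
- blank_center (a point): centre of a loose steel nozzle blank standing on the table, 52 mm across its foot, 62 mm tall; to be left alone
- jar_center (a point): centre of a loose jar with a red cap, 52 mm across, 60 mm tall; to be left alone
- brush_grip (a point): grip of a loose brush lying flat on the table; to be left alone
Not all that is in view belongs to the job. There is more than one size of the part that bears jar_center; the job needs the larger. There is more than one size of the part that bears blank_center; the job needs the largest.

How it is judged:
On the way, in this order (a step that is already met when the one before it is completed fails the run):
1. the brass collar's mark has come to the pointer (value of joint brass_collar above -0.3 rad), for 0.1 s.
2. it has made one full turn more (value of joint brass_collar above 6 rad), for 0.1 s.
3. it has made two full turns more (value of joint brass_collar between 12.12 and 13.02 rad), for 0.2 s.
At the end, for the whole second after the job is handed in: The brass collar is at rest two full turns past the first meeting of mark and pointer (12.57 rad, give or take 0.45 rad or 26 degrees); the dark collar has turned less than 0.15 rad; blank, jar and brush are within 15 mm of where they were, blank and jar upright within 0.15 rad (all of step 3 and velocity of joint brass_collar between -0.05 and 0.05 rad/s and value of joint dark_collar between -0.15 and 0.15 rad and distance of each of blank_center, jar_center, brush_grip from where it was at the start of the episode below 0.015 m and angle between each of blank_center, jar_center's own z axis and vertical below 0.15 rad); the robot touches nothing.
It fails at once if the dark collar is turned by more than 0.15 rad (value of joint dark_collar above 0.15 rad or value of joint dark_collar below -0.15 rad).
It fails at once if the blank, the jar or the brush is pushed, lifted or carried by more than 15 mm (distance of any of blank_center, jar_center, brush_grip from where it was at the start of the episode above 0.015 m).
It fails at once if the brass collar is pressed or squeezed with more than 60 N (contact force between the fingers and brass_collar above 60 N).
It also fails if it takes over 64 s, if anything falls off the work surface, if the arm or the gripper's body presses on something with over 40 N, if the wrist force passes 120 N, or if a joint passes its speed limit or range.

### The arm

A 6-joint arm with a two-finger parallel gripper is mounted at the origin on the work surface. World frame = base frame: x ahead of the robot, y to its left, z up, the work surface at z = 0. Lengths are in m, angles in rad, forces in N, time in s.
With the tool pointing down it reaches from about 0.35 to 1 m from the base axis. Payload 7.1 kg.
Tool frame: the origin (TCP) lies between the finger pads; the fingertips stand 22 mm ahead of it and the grasp point (between the pads) lies 3 mm ahead of it; x points along the fingers, y is the direction in which the jaws open and shut, and the axes are right-handed (so a half turn about x gives the same grasp; the last joint's range is limited). The gripper opens to 85 mm and grips with 20 to 120 N. Pads are 22 mm wide; open, the fingers measure 114 mm over their backs; the gripper's body (76 mm by 85 mm) begins 54 mm behind the grasp point. The pads swing forward as they close: fully open they stand 13 mm farther back than shut.
Start: joints at [1.172, 0.423, 1.63, -0, 1.089, -0.019], TCP at [0.232, 0.58, 0.253] pointing down, gripper open.
Joint ranges: [-3, 3], [-0.9, 2.11], [0.09, 2.58], [-1.31, 4.45], [0.11, 2.69], [-2.54, 2.54]. Speed limits (rad/s): [2.39, 2.39, 3.01, 3.14, 3.14, 3.14].

### API

Orientations are given as a rotation vector (axis times angle).
In Python, from rig import manip gives the robot as it stands. The module is installed in compiled form; this text tells all that it offers. Calls block until the motion is done:
- manip.move_to(position, orientation): joint-space move of the TCP to a pose.
- manip.servo_line(position, orientation=None, rate=0.15): straight line of the TCP; orientation=None keeps the orientation; rate is the mean speed in m/s.
- manip.set_joints(angles): joint-space move.
- manip.command_gripper(opening, f_grip=None): finger opening in m; f_grip is the grip in N (None keeps the last); returns when the fingers have stopped.
- manip.hold(seconds).
- manip.solve_ik(position, orientation): joint angles nearest the present ones, or None.
- manip.camera(name): name is "scene" or "top" or "wrist"; returns a dict with "image" (480x640x3 uint8, red, green, blue), "fx", "fy", "cx", "cy" (pixels), "cam_to_world" (4x4, takes a point from camera to world coordinates); the wrist camera has in their place "mount" (4x4, takes a point from camera to tool coordinates, whose origin is the TCP and whose axes are the tool frame's). Camera axes: x right, y down, z forward; pixel columns grow to the right and rows downward; lengths in m; the calibration is good to about 2 mm. A picture is of the moment at which its call begins: read the wrist's pose just before it. There is no depth.
A pose or a line that the arm cannot do raises manip.IKError and nothing moves.
- manip.sign_off(): hands the job in, once; it reports no verdict.
Readings, each from a call of its own:
- manip.get_time(): time.
- manip.get_joint_positions(): joint angles.
- manip.get_joint_vel(): joint speeds.
- manip.get_tau(): joint torques, N m.
- manip.get_position(): TCP position.
- manip.get_ee_rot(): TCP orientation.
- manip.get_contact_force(): force on the tool from outside, world axes, zero at the start.
- manip.get_torque(): the same for the moment, N m.
- manip.get_width(): finger opening in m.
Only numpy, scipy, OpenCV 4.12 (cv2) and the standard library are available. Lean on these libraries where they do the work, as an engineer would, in place of code of your own. Each camera call takes 0.05 s, during which the arm holds its last target.

## Working session

There is one attempt and no reset: what is moved stays moved. The work goes in short steps, each a Python script; the robot and the scene stay as the last script left them, time stands still between calls to the robot, and variables do not carry over. Pictures are saved under pics/ and viewed, and the job is handed in when it is done.

```bash
mkdir -p pics
python3 - <<'E'
from rig import manip
import cv2, numpy as np
np.set_printoptions(precision=4,suppress=True)
for n in ("scene","top","wrist"):
    c=manip.camera(n); cv2.imwrite(f"pics/{n}0.png",c["image"][:,:,::-1])
    print(n,c["fx"],c["fy"],c["cx"],c["cy"]); print(c.get("cam_to_world",c.get("mount")))
print(manip.get_time(),manip.get_position(),manip.get_ee_rot(),manip.get_width(),manip.get_contact_force())
E
```

```text
scene 446.9963337429712 446.9963337429712 318.6777517510176 241.00337055320222
[[ 0.6415  0.5208 -0.5633  0.9236]
 [ 0.7671 -0.4253  0.4804 -0.4267]
 [ 0.0106 -0.7402 -0.6723  0.6505]
 [ 0.      0.      0.      1.    ]]
top 460.8751980928954 460.8751980928954 319.205242760672 243.47381081977701
[[ 0.005  -0.9811  0.1932  0.2763]
 [-0.9998 -0.0012  0.0201 -0.015 ]
 [-0.0195 -0.1933 -0.9809  1.0273]
 [ 0.      0.      0.      1.    ]]
wrist 370.2366281342948 370.2366281342948 319.72585479888284 241.49821628235168
[[ 0.0001 -0.2955  0.9553 -0.1212]
 [ 1.     -0.0006 -0.0003  0.0006]
 [ 0.0007  0.9553  0.2955 -0.0747]
 [ 0.      0.      0.      1.    ]]
0.15 [0.2315 0.5801 0.2527] [ 0.2971  1.5505 -0.2989] 0.08541366595067695 [-0.4193 -0.0359  0.1517]
```

View pics/scene0.png

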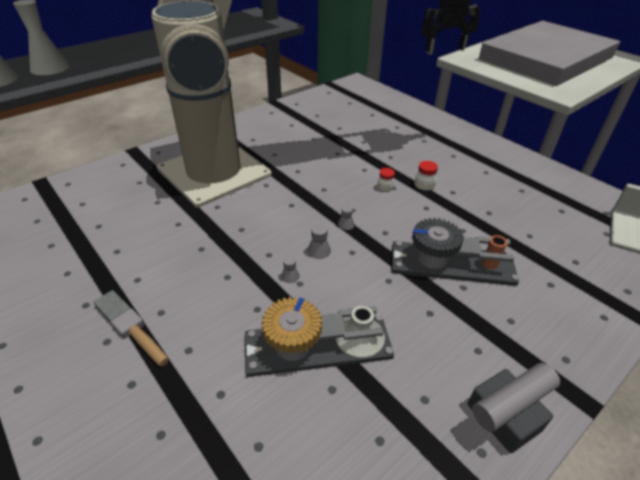

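View pics/top0.png

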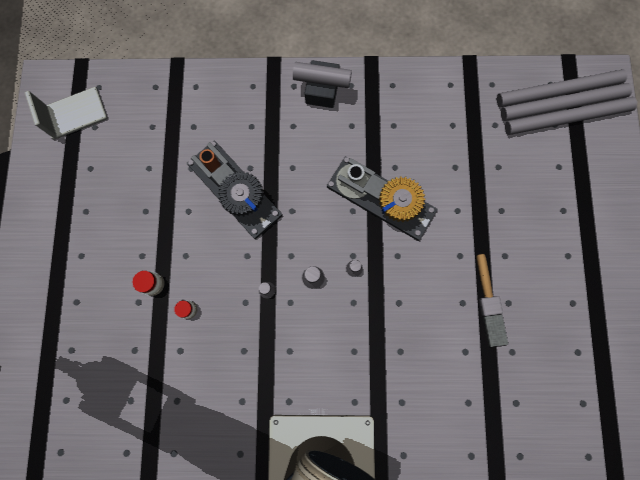

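View pics/wrist0.png

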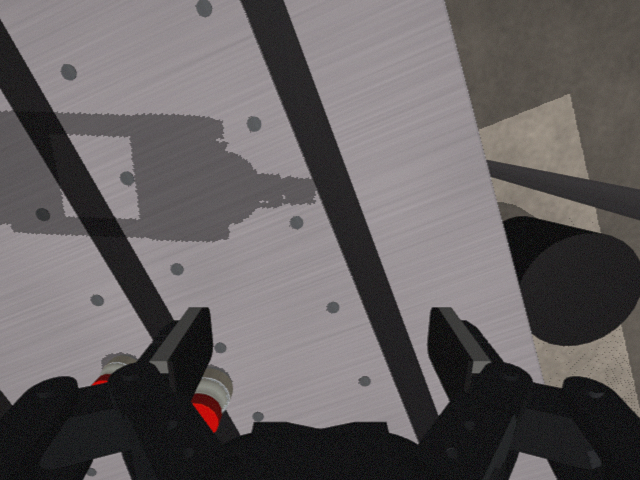

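The scene view shows the brass collar at about (291,322), its clamp's white arrow at (252,350) and the nozzle at (361,316). In the top view the brass collar is at (403,198), the blue mark at (390,207), the arrow at (427,222) and the nozzle at (356,172). The wrist camera sees only table and jars. I'll measure next.

```bash
cat > h.py <<'E'
from rig import manip
import cv2, numpy as np
np.set_printoptions(precision=4,suppress=True)
def ray(c,u,v,z,T=None):
    T=c["cam_to_world"] if T is None else T
    d=T[:3,:3]@np.array([(u-c["cx"])/c["fx"],(v-c["cy"])/c["fy"],1.]); o=T[:3,3]
    return o+d*(z-o[2])/d[2]
def proj(c,p,T=None):
    T=c["cam_to_world"] if T is None else T
    q=T[:3,:3].T@(np.asarray(p)-T[:3,3]); return np.array([c["fx"]*q[0]/q[2]+c["cx"],c["fy"]*q[1]/q[2]+c["cy"]])
def hsv(im): return cv2.cvtColor(im,cv2.COLOR_RGB2HSV)
def blob(m,near=None):
    n,l,s,ce=cv2.connectedComponentsWithStats(m.astype(np.uint8))
    k=[i for i in range(1,n) if s[i,4]>=6]
    return [(s[i,4],ce[i],l==i) for i in sorted(k,key=lambda i:-s[i,4])]
def brass(im):
    h=hsv(im); return (h[...,0]>10)&(h[...,0]<28)&(h[...,1]>120)&(h[...,2]>60)
def blue(im):
    h=hsv(im); return (h[...,0]>105)&(h[...,0]<128)&(h[...,1]>130)&(h[...,2]>50)
E
python3 - <<'E'
from h import *
for n in("top","scene"):
    c=manip.camera(n); im=c["image"]
    for a,ce,m in blob(brass(im))[:3]:
        cn=np.vstack(cv2.findContours(m.astype(np.uint8),0,2)[0]); e=cv2.minEnclosingCircle(cn)
        el=cv2.fitEllipse(cv2.convexHull(cn))
        print(n,"brass",a,ce,e,el,ray(c,*el[0],0.082),ray(c,*el[0],0.075))
    for a,ce,m in blob(blue(im))[:6]:print(n,"blue",a,ce,ray(c,*ce,.082))
    h=hsv(im); w=(h[...,1]<40)&(h[...,2]>190)
    for a,ce,m in blob(w)[:8]:print(n,"white",a,ce,ray(c,*ce,.014))
    s=manip.camera(n)["image"]
c=manip.camera("top");cv2.imwrite("pics/topcrop.png",cv2.resize(c["image"][140:260,310:460,::-1],None,fx=5,fy=5,interpolation=2))
c=manip.camera("scene");cv2.imwrite("pics/scenecrop.png",cv2.resize(c["image"][280:390,235:405,::-1],None,fx=4.5,fy=4.5,interpolation=2))
E
```

```text
top brass 1103 [402.5884 197.7008] ((402.3669128417969, 197.78721618652344), 22.5965518951416) ((402.08563232421875, 197.85218811035156), (42.299072265625, 44.77911376953125), 111.05162048339844) [ 0.5616 -0.1713  0.082 ] [ 0.5637 -0.1725  0.075 ]
top brass 367 [484.3896 274.921 ] ((485.5, 275.0), 21.708393096923828) ((484.342041015625, 274.7766418457031), (9.862446784973145, 52.348976135253906), 169.45587158203125) [ 0.3976 -0.3344  0.082 ] [ 0.3985 -0.3368  0.075 ]Traceback (most recent call last):
  File "<stdin>", line 6, in <module>
cv2.error: OpenCV(4.12.0) /io/opencv/modules/imgproc/src/shapedescr.cpp:361: error: (-201:Incorrect size of input array) There should be at least 5 points to fit the ellipse in function 'fitEllipseNoDirect'
```

Run:
```python
from h import *
for n in("top","scene"):
    c=manip.camera(n); im=c["image"]
    for a,ce,m in blob(brass(im))[:2]:
        if a<200: continue
        cn=np.vstack(cv2.findContours(m.astype(np.uint8),0,2)[0])
        el=cv2.fitEllipse(cv2.convexHull(cn))
        print(n,"brass",a,ce,el,ray(c,*el[0],0.082),ray(c,*el[0],0.075))
    for a,ce,m in blob(blue(im))[:6]:print(n,"blue",a,ce,ray(c,*ce,.082))
    h=hsv(im); w=(h[...,1]<40)&(h[...,2]>190)
    for a,ce,m in blob(w)[:8]:print(n,"white",a,ce,ray(c,*ce,.014))
c=manip.camera("top");cv2.imwrite("pics/topcrop.png",cv2.resize(c["image"][140:260,310:460,::-1],None,fx=5,fy=5,interpolation=2))
c=manip.camera("scene");cv2.imwrite("pics/scenecrop.png",cv2.resize(c["image"][280:390,235:405,::-1],None,fx=4.5,fy=4.5,interpolation=2))
```

```text
top brass 1104 [402.5688 197.7047] ((402.08563232421875, 197.85218811035156), (42.299072265625, 44.77911376953125), 111.05162048339844) [ 0.5616 -0.1713  0.082 ] [ 0.5637 -0.1725  0.075 ]
top brass 368 [484.3696 274.8668] ((484.3060302734375, 274.6371765136719), (9.781427383422852, 53.403263092041016), 169.3579559326172) [ 0.3979 -0.3344  0.082 ] [ 0.3988 -0.3367  0.075 ]
top blue 60 [249.9667 203.4167] [0.5495 0.1526 0.082 ]
top blue 55 [388.2364 206.1636] [ 0.5433 -0.1415  0.082 ]
scene brass 1953 [291.0655 326.7389] ((291.38604736328125, 324.6145324707031), (55.339805603027344, 59.229618072509766), 86.27519989013672) [ 0.5697 -0.1786  0.082 ] [ 0.5654 -0.1756  0.075 ]
scene blue 4338 [92.686  18.9461] [-1.1793  0.1307  0.082 ]
scene blue 2549 [549.2546  15.6897] [-0.0345  1.6844  0.082 ]
scene blue 2412 [410.7272  59.5191] [-0.065  0.821  0.082]
scene blue 1564 [472.5032 101.4859] [0.2674 0.7129 0.082 ]
scene blue 1544 [582.9786 127.3815] [0.5472 0.8131 0.082 ]
scene blue 1310 [11.4939 31.7344] [-1.2068 -0.1666  0.082 ]
scene white 627 [228.3876 182.9553] [ 0.0865 -0.0077  0.014 ]
scene white 516 [507.4302  77.3857] [0.1488 1.1131 0.014 ]
scene white 455 [594.444   77.3538] [0.3459 1.3622 0.014 ]
scene white 443 [625.7404 227.9481] [0.7872 0.5822 0.014 ]
scene white 159 [464.8491  53.6101] [-0.0918  1.1883  0.014 ]
scene white 50 [546.22  92.58] [0.3043 1.1032 0.014 ]
scene white 26 [249.9615 349.3462] [ 0.524  -0.2332  0.014 ]
scene white 7 [396.8571 253.7143] [0.522  0.1279 0.014 ]
```

View pics/topcrop.png

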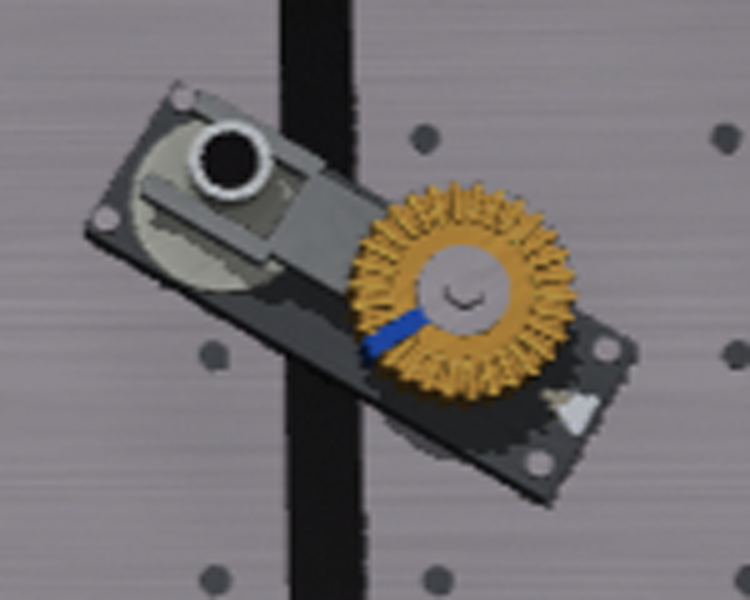

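View pics/scenecrop.png

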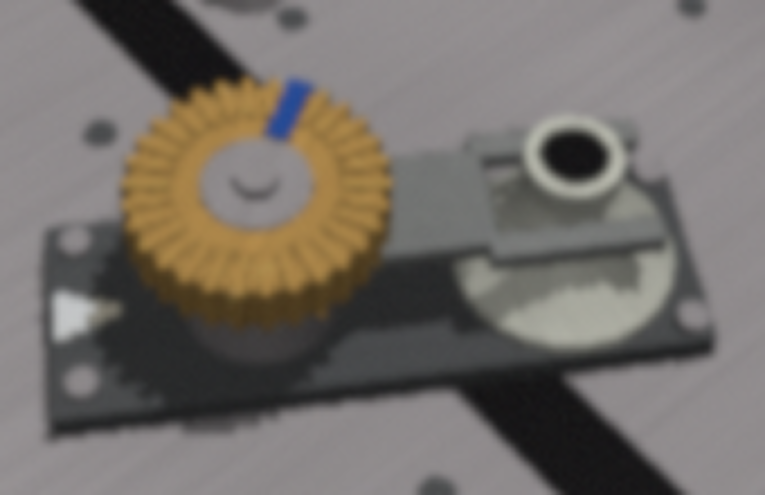

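The crops are clear. In the top view the grey hub centre is at (402.8,198), the arrow tip at about (419,218.6) and the nozzle mouth at (356.2,172). In the scene view the hub is at (292,321), the arrow tip at (262,349) and the nozzle at (362.8,314.5).

Run:
```python
from h import *
t=manip.camera("top"); s=manip.camera("scene")
P={}
for k,a,b,z in [("axis",(402.8,198),(292.1,320.9),.083),("tip",(419,218.6),(262.1,348.7),.015),("noz",(356.2,172),(362.8,314.5),.076),("mark",(388.24,206.16),(235+290/4.5,280+110/4.5),.082)]:
    A=ray(t,*a,z);B=ray(s,*b,z);P[k]=(A+B)/2;print(k,A,B)
a=P["axis"];ang=lambda p:np.arctan2(*(p-a)[1::-1])
for k in("tip","noz","mark"):print(k,np.hypot(*(P[k]-a)[:2]),ang(P[k]))
print("initial value",(ang(P["mark"])-ang(P["tip"])+np.pi)%(2*np.pi)-np.pi, ang(P["mark"])-ang(P["noz"])-np.pi)
R0=manip.get_ee_rot();print(cv2.Rodrigues(np.array(R0))[0])
```

```text
axis [ 0.5609 -0.1726  0.083 ] [ 0.5653 -0.1738  0.083 ]
tip [ 0.5331 -0.2189  0.015 ] [ 0.5364 -0.2172  0.015 ]
noz [ 0.6217 -0.0749  0.076 ] [ 0.6234 -0.0744  0.076 ]
mark [ 0.5433 -0.1415  0.082 ] [ 0.5457 -0.1438  0.082 ]
tip 0.053027006979571065 -2.1343726533732426
noz 0.11507639254621858 1.0282818303952672
mark 0.03579301997999673 2.1178264236692796
initial value -2.0309862301370636 -2.052048060315781
[[-0.      0.3707  0.9287]
 [-0.0001  0.9287 -0.3707]
 [-1.     -0.0001 -0.    ]]
```

Measured: axis ≈ (0.563, −0.173), nozzle at 115 mm from it (115 given), arrow tip at 53 mm (58 given), mark at about −2.04 rad (inside the stated range). Next I close the gripper and go above the rim, opposite the mark.

```bash
cat >> h.py <<'E'
AX=np.array([0.563,-0.173]); RAD=0.040; PTR=-2.12
yaw=-0.298
ty=np.array([np.cos(yaw),np.sin(yaw),0]);tx=np.array([0,0,-1.]);tz=np.cross(tx,ty)
RV=cv2.Rodrigues(np.column_stack([tx,ty,tz]))[0].ravel()
def pt(a,z,r=RAD): return np.array([AX[0]+r*np.cos(a),AX[1]+r*np.sin(a),z])
def snap(tag):
    for n in("scene","wrist"):
        c=manip.camera(n); im=c["image"]
        if n=="scene": im=cv2.resize(im[250:400,215:415],None,fx=3,fy=3,interpolation=2)
        cv2.imwrite(f"pics/{tag}_{n}.png",im[:,:,::-1])
E
python3 - <<'E'
from h import *
manip.command_gripper(0.0,20)
print(manip.get_time(),manip.get_width())
manip.move_to(pt(-1.02,0.17),RV)
print(manip.get_time(),manip.get_position(),manip.get_joint_positions(),manip.get_contact_force())
snap("above")
t=manip.get_time(); p=manip.get_position()
manip.servo_line(pt(-1.02,0.15),rate=0.05)
print(manip.get_time()-t,manip.get_time(),manip.get_position())
E
```

```text
1.2667 0.00024540082172886844
4.3083 [ 0.5842 -0.2063  0.1701] [-0.3588  0.5164  1.6979  0.0001  0.9271 -0.062 ] [-0.0673  0.0071 -0.3528]
0.5500000000000007 4.9583 [ 0.5838 -0.2071  0.1496]
```

View pics/above_scene.png

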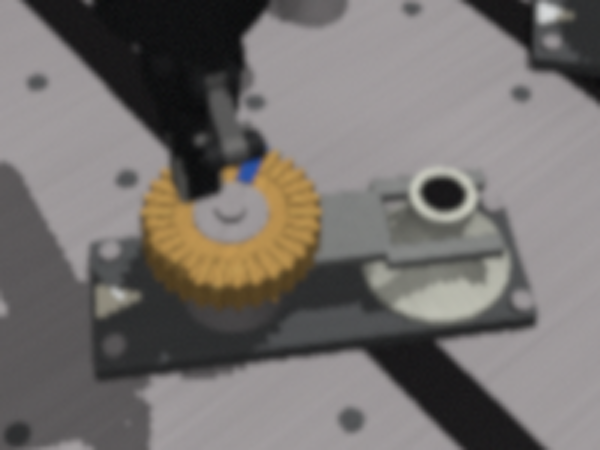

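View pics/above_wrist.png

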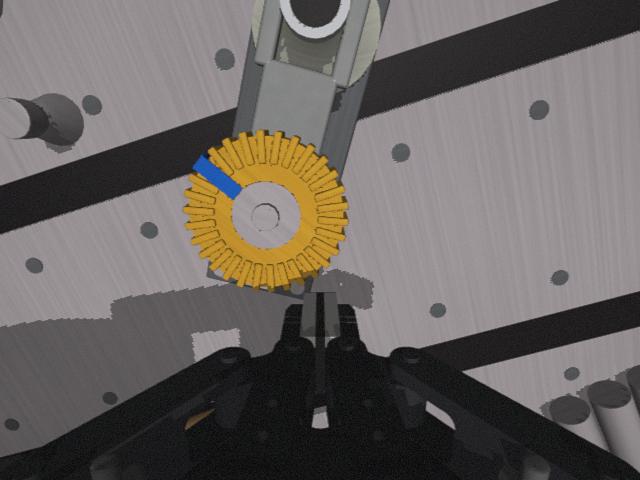

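The wrist view shows the collar clearly: hub at (265,216), mark at (218,176), fingertip at about (320,300). In the scene view the finger hovers over the rim. I'll refine the axis with this view, then touch down.

```bash
cat >> h.py <<'E'
def wristT(p,rv,c):
    T=np.eye(4);T[:3,:3]=cv2.Rodrigues(np.asarray(rv,float))[0];T[:3,3]=p; return T@c["mount"]
def wristmark():
    """axis from brass outline, mark angle about AX, value mod 2pi"""
    p,rv=manip.get_position(),manip.get_ee_rot(); c=manip.camera("wrist"); T=wristT(p,rv,c)
    out={}
    b=blob(blue(c["image"])); best=None
    for a,ce,m in b:
        q=ray(c,*ce,.083,T)[:2]-AX
        if 0.02<np.hypot(*q)<0.052 and a>40: best=(a,q);break
    if best is None: return None
    q=best[1]; return (np.arctan2(q[1],q[0])-PTR)%(2*np.pi), np.hypot(*q), best[0]
E
python3 - <<'E'
from h import *
c=manip.camera("wrist")
T=wristT([ 0.5842,-0.2063,0.1701],RV,c)
print("hub",ray(c,265,216,.086,T),"noz",ray(c,315,5,.076,T))
# contour centre
im=cv2.imread("pics/above_wrist.png")[:,:,::-1]
a,ce,m=blob(brass(im))[0]
cn=np.vstack(cv2.findContours(m.astype(np.uint8),0,2)[0]);el=cv2.fitEllipse(cv2.convexHull(cn));print(a,el,ray(c,*el[0],.08,T))
print(wristmark())
f0=np.array(manip.get_contact_force());print(f0)
z=0.125; x=-1.02
manip.servo_line(pt(x,z),rate=0.06)
print(manip.get_position(),manip.get_contact_force(),manip.get_time())
E
```

```text
hub [ 0.5633 -0.171   0.086 ] noz [ 0.6224 -0.0767  0.076 ]
15286 ((265.4317321777344, 210.1328125), (160.1140899658203, 166.8236541748047), 122.646728515625) [ 0.5634 -0.1688  0.08  ]
(np.float64(4.237114091459672), np.float64(0.03611851038070817), np.int32(1019))
[ 0.873  -0.1854  0.6086]
[ 0.5838 -0.207   0.1246] [-0.1807 -0.5534 -0.0075] 5.625
```

```bash
sed -i 's/^AX=np.array(\[0.563,-0.173\])/AX=np.array([0.5633,-0.1715])/' h.py
python3 - <<'E'
from h import *
x=-1.02; z=0.125
while z>0.098:
    z-=0.001 if z<0.1201 else 0.0015
    manip.servo_line(pt(x,z),rate=0.02)
    f=manip.get_contact_force()
    if f[2]>4: break
print(z,manip.get_position(),f,manip.get_time())
for i in range(3):
    manip.hold(0.03);print(manip.get_position(),manip.get_contact_force(),manip.get_time())
E
```

```text
0.10299999999999998 [ 0.5845 -0.2056  0.104 ] [-1.797   1.55    7.9676] 10.6333
[ 0.5845 -0.2056  0.104 ] [-2.1741  1.5953  9.2225] 10.6667
[ 0.5845 -0.2055  0.104 ] [-2.8111  1.242   8.017 ] 10.7
[ 0.5845 -0.2056  0.104 ] [-1.7937  2.047   8.8575] 10.7333
```

Contact at TCP z≈0.104 with about 8.5 N. First I roll a short arc of 1 rad and check how well the collar follows.

```bash
cat >> h.py <<'E'
def roll(a0,a1,z,rate=0.06,fz=9.,step=0.25,verbose=True):
    n=max(1,int(np.ceil(abs(a1-a0)/step))); log=[]
    for a in np.linspace(a0,a1,n+1)[1:]:
        manip.servo_line(pt(a,z),rate=rate)
        f=np.array(manip.get_contact_force()); log.append((a,z*1e3,*f))
        if f[2]>30 or np.linalg.norm(f)>40:
            print("HIGH",log[-1]); z+=0.001; manip.servo_line(pt(a,z),rate=.05)
        z=float(np.clip(z+np.clip((f[2]-fz)*6e-5,-3e-4,3e-4),0.1005,0.1055))
    if verbose: print(np.array(log))
    return z
E
python3 - <<'E'
from h import *
t=manip.get_time();print(wristmark())
z=roll(-1.02,-0.02,0.103)
print(z,manip.get_time()-t,manip.get_time());print(wristmark())
snap("r1")
E
```

```text
(np.float64(4.268878836356471), np.float64(0.03493084638808929), np.int32(1710))
[[ -0.77   103.       0.3551   2.3198   6.6247]
 [ -0.52   102.8575  -0.3855   1.721    9.1631]
 [ -0.27   102.8673  -0.2186   1.6958   7.5209]
 [ -0.02   102.7785  -0.265    0.8836   7.8568]]
0.10270992612729839 1.3167000000000009 12.05
(np.float64(5.086242172895357), np.float64(0.0346430712548187), np.int32(1183))
```

View pics/r1_wrist.png

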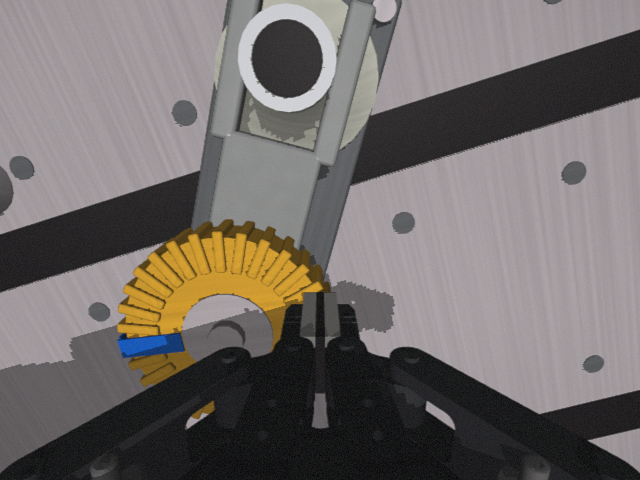

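View pics/r1_scene.png

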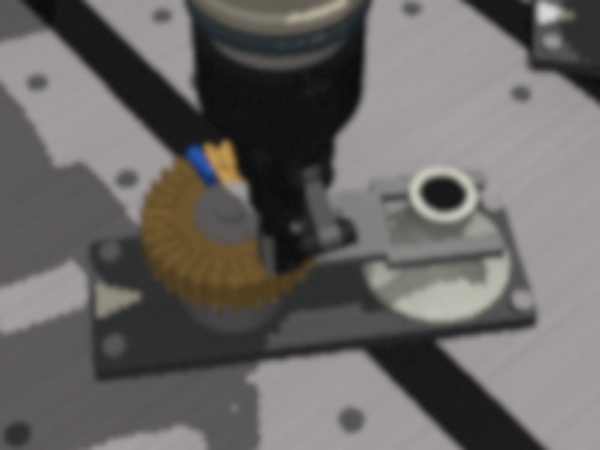

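The collar follows the finger: about 0.82 rad of mark motion for 1.0 rad commanded, with ~8 N of press. The wrist picture has the mark at (150,345) and the scene picture at (200,163), both left of the hub. I continue with the mark tracked after each 0.75 rad.

```bash
cat >> h.py <<'E'
def scenemark():
    c=manip.camera("scene"); im=c["image"]
    for a,ce,m in blob(blue(im)):
        q=ray(c,*ce,.082)[:2]-AX-np.array([.002,-.002])
        if 0.02<np.hypot(*q)<0.052 and a>15: return (np.arctan2(q[1],q[0])-PTR)%(2*np.pi), np.hypot(*q), a
    return None
def near(v,est):
    return None if v is None else round(v[0]+2*np.pi*np.round((est-v[0])/(2*np.pi)),3)
def report(est):
    w,s=wristmark(),scenemark()
    wv,sv=near(w,est),near(s,est)
    g=[x for x,y in((wv,w),(sv,s)) if x is not None]
    return wv,sv,(w and w[2]),(s and s[2])
E
python3 - <<'E'
from h import *
print(report(-1.2))
z=0.1027; a=-0.02; est=-1.2
for k in range(5):
    z=roll(a,a+0.75,z,verbose=False,rate=0.08); a+=0.75; est+=0.7
    r=report(est); print(round(a,3),round(z,5),"est",round(est,2),r,manip.get_contact_force(),manip.get_time())
    if r[1] is not None: est=r[1]
    elif r[0] is not None: est=r[0]
E
```

```text
(np.float64(-1.199), np.float64(-1.204), np.int32(1181), np.int32(54))
0.73 0.10275 est -0.5 (np.float64(-0.835), np.float64(-0.824), np.int32(277), np.int32(39)) [ 0.4761  1.8776 10.8271] 13.225
1.48 0.10328 est -0.12 (None, np.float64(-0.546), None, np.int32(40)) [-0.8622  1.2806 12.9808] 14.15
2.23 0.10361 est 0.15 (None, np.float64(-0.313), None, np.int32(41)) [-0.6285 -0.7192 10.3395] 15.075
2.98 0.10367 est 0.39 (np.float64(0.363), np.float64(0.306), np.int32(122), np.int32(67)) [-0.0187 -1.7965  9.8074] 16.0
3.73 0.10369 est 1.01 (np.float64(0.957), np.float64(0.937), np.int32(1247), np.int32(85)) [ 0.0628 -1.7736  8.6318] 16.925
```

The mark has passed the pointer (about +0.94 rad, wrist and scene views agree), but the finger slips partly on one side. I press a bit harder (15 N) and go on.

```bash
sed -i 's/0.1005,0.1055/0.0995,0.1055/; s/RAD=0.040/RAD=0.042/' h.py
python3 - <<'E'
from h import *
z=0.1030; a=3.73; est=.94
for k in range(8):
    z=roll(a,a+0.75,z,verbose=False,rate=0.08,fz=15); a+=0.75; est+=0.65
    r=report(est); print(round(a,3),round(z,5),"est",round(est,2),[None if q is None else float(q) for q in r],manip.get_contact_force(),manip.get_time())
    if r[1] is not None: est=r[1]
    elif r[0] is not None: est=r[0]
snap("r3")
E
```

```text
4.48 0.10256 est 1.59 [1.664, 1.651, 1540.0, 88.0] [ 0.3156 -0.7921 13.3526] 18.025
5.23 0.10254 est 2.3 [2.337, 2.327, 1656.0, 78.0] [ 0.4163  0.8641 13.9996] 18.975
5.98 0.10252 est 2.98 [2.979, 3.04, 1711.0, 18.0] [-0.202   1.2076 14.3725] 19.925
6.73 0.10248 est 3.69 [3.597, None, 1573.0, None] [ 0.8947  1.0478 14.0102] 20.875
7.48 0.10259 est 4.25 [4.168, 4.274, 868.0, 36.0] [-0.6464  1.6984 16.3428] 21.825
8.23 0.1027 est 4.92 [None, 4.796, None, 47.0] [-0.1387 -1.5929 15.9786] 22.775
8.98 0.10272 est 5.45 [5.4, 5.373, 123.0, 43.0] [-0.5849 -2.7069 14.5338] 23.725
9.73 0.10284 est 6.02 [6.063, 5.986, 734.0, 36.0] [-1.0372 -0.1588 14.7979] 24.675
```

View pics/r3_scene.png

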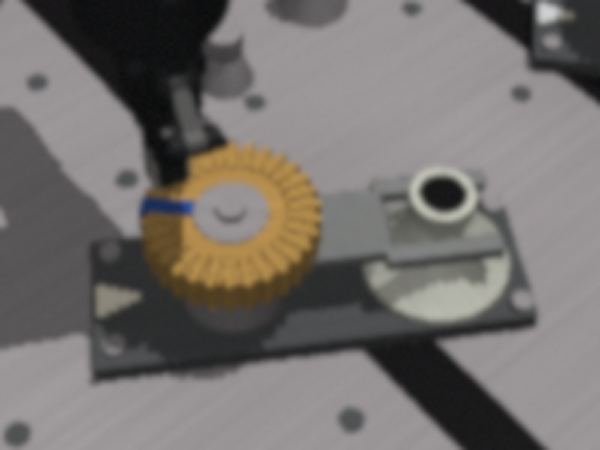

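In the scene picture the mark is at (165,207), just short of the pointer for the second time (about 6.0 rad). I continue to nearly 12.3.

Run:
```python
from h import *
z=0.1028; a=9.73; est=6.02
for k in range(12):
    s=min(0.75,(12.45-est)/0.88)
    if s<0.1: break
    z=roll(a,a+s,z,verbose=False,rate=0.08,fz=15); a+=s; est+=0.85*s
    r=report(est); print(round(a,3),round(z,5),"est",round(est,2),[None if q is None else float(q) for q in r],manip.get_contact_force(),manip.get_time())
    if r[0] is not None and (r[2]>600 or r[1] is None): est=r[0]
    elif r[1] is not None: est=r[1]
snap("r4")
```

```text
10.48 0.10268 est 6.66 [6.734, 6.696, 1108.0, 73.0] [-0.7145 -1.6769 13.5999] 25.725
11.23 0.10251 est 7.37 [7.417, 7.39, 1274.0, 72.0] [ 1.4477  1.3292 14.1395] 26.675
11.98 0.10252 est 8.05 [8.089, 8.041, 1046.0, 37.0] [-0.5422  1.4836 16.0722] 27.625
12.73 0.10246 est 8.73 [8.729, None, 314.0, None] [-0.91    0.2182 15.4004] 28.575
13.48 0.10243 est 9.37 [None, 9.444, None, 16.0] [-0.578   2.3324 15.6862] 29.525
14.23 0.10267 est 10.08 [9.876, 9.973, 360.0, 31.0] [-0.575  -0.6772 15.3159] 30.475
14.98 0.10267 est 10.61 [10.486, 10.571, 1353.0, 46.0] [ 0.1579 -1.1837 15.8599] 31.425
15.73 0.10284 est 11.12 [11.146, 11.152, 1462.0, 56.0] [-0.6497 -1.2247 16.1898] 32.375
16.48 0.10285 est 11.78 [11.81, 11.744, 1400.0, 18.0] [ 0.1049 -2.5619 13.7331] 33.325
17.207 0.10257 est 12.43 [12.478, None, 1256.0, None] [ 1.4882 -1.1676 13.5571] 34.25
```

View pics/r4_scene.png

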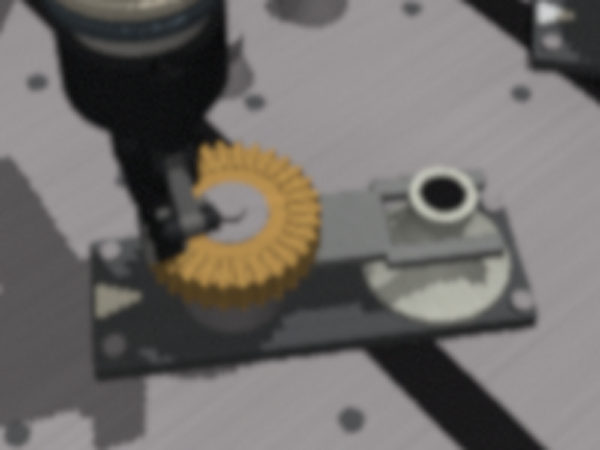

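View pics/r4_wrist.png

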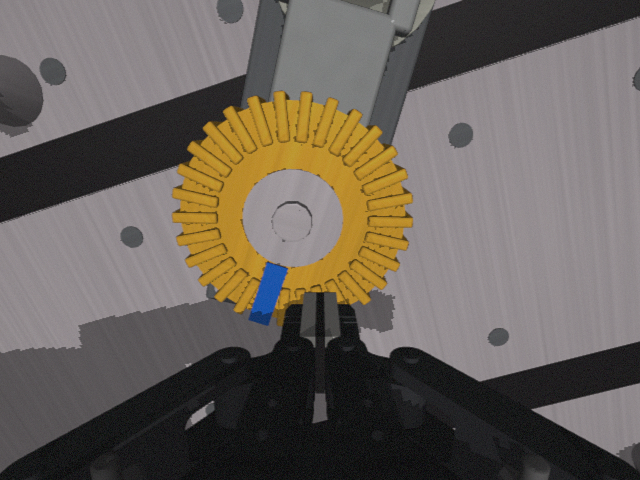

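The mark is at about 12.48 rad (wrist view: mark at (268,293), in line with the clamp plate through the hub at (292,220)). I lift straight up, move back and verify.

Run:
```python
from h import *
a=17.207
manip.servo_line(pt(a,0.112),rate=0.04)
manip.servo_line(pt(a,0.20),rate=0.1)
p=pt(-1.0,0.22,0.09); manip.servo_line(p,rate=0.15)
print(report(12.5),manip.get_contact_force(),manip.get_time())
c=manip.camera("top"); im=c["image"]
cv2.imwrite("pics/end_top.png",im[:,:,::-1])
snap("end")
```

```text
(np.float64(12.477), np.float64(12.38), np.int32(478), np.int32(40)) [-0.7379  0.2298  0.4697] 36.45
```

View pics/end_wrist.png

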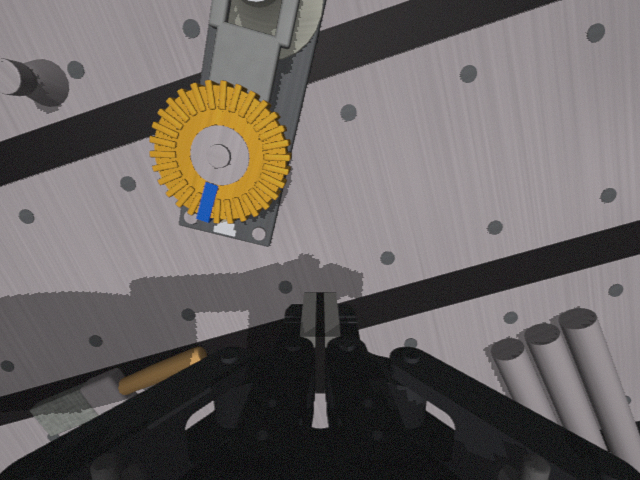

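View pics/end_scene.png

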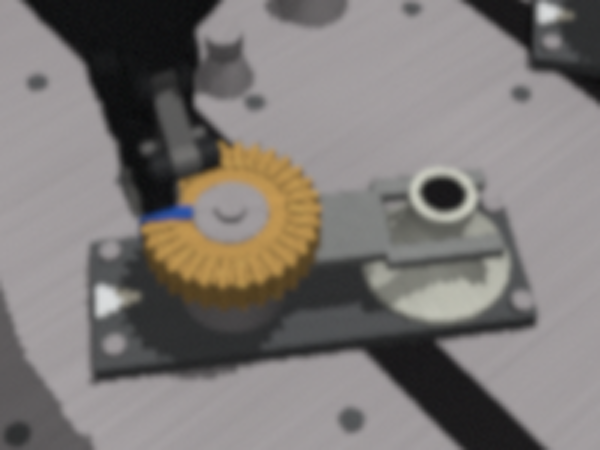

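View pics/end_top.png

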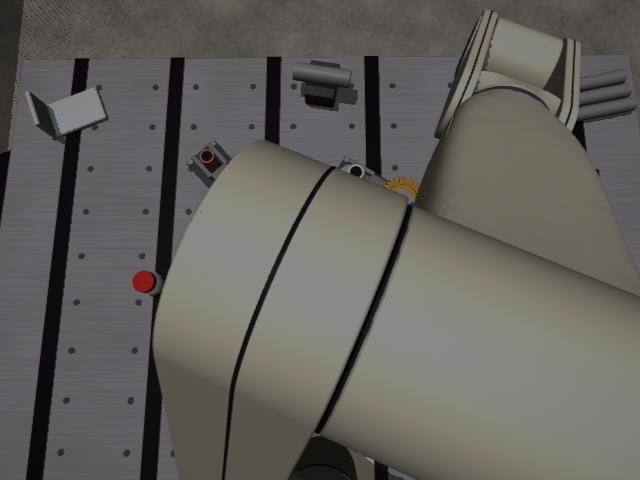

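The wrist view has the mark at (208,202), in line with hub (219,155) and plate axis, near the arrow at (225,228). The scene view partly hides it behind the fingers, and the top view is blocked by the arm. I clear the arm for a clean top and scene check.

Run:
```python
from h import *
manip.set_joints([1.172,0.423,1.63,0,1.089,-0.019])
print(manip.get_time(),manip.get_position())
s=scenemark();print("scene",near(s,12.5),s)
c=manip.camera("top"); im=c["image"]
for a,ce,m in blob(blue(im))[:4]:
    q=ray(c,*ce,.082)[:2]
    for A in (np.array([.5609,-.1726]),AX):
        d=q-A; print("top blue",ce,np.hypot(*d),(np.arctan2(d[1],d[0])-PTR+np.pi)%(2*np.pi)-np.pi)
a0=cv2.imread("pics/top0.png")[:,:,::-1]
d=np.abs(a0.astype(int)-im).max(2)>40
for a,ce,m in blob(cv2.morphologyEx(d.astype(np.uint8),cv2.MORPH_OPEN,np.ones((2,2))))[:6]:print("diff",a,ce)
cv2.imwrite("pics/fin_top.png",cv2.resize(im[140:260,310:460,::-1],None,fx=5,fy=5,interpolation=2))
print(manip.get_joint_vel(),manip.get_contact_force())
```

```text
39.7917 [0.2323 0.58   0.2533]
scene 12.404 (np.float64(6.120542749826415), np.float64(0.03652350697550404), np.int32(41))
top blue [249.9672 203.3607] 0.3253562871891366 -2.5576745449712153
top blue [249.9672 203.3607] 0.3243494011557022 -2.5501617974274353
top blue [415.9464 206.8929] 0.03342478148708366 -0.06439580197143213
top blue [415.9464 206.8929] 0.035730790950825146 -0.10159354257081077
diff 97 [ 61.1134 363.8351]
diff 77 [389.3896 206.2338]
diff 68 [417.0294 207.6176]
diff 28 [ 72.8571 376.4643]
diff 10 [  0.5 369. ]
diff 6 [421.  196.5]
[ 0.0052  0.0014  0.0005  0.002  -0.0013  0.0006] [-0.0094  0.257  -0.248 ]
```

View pics/fin_top.png

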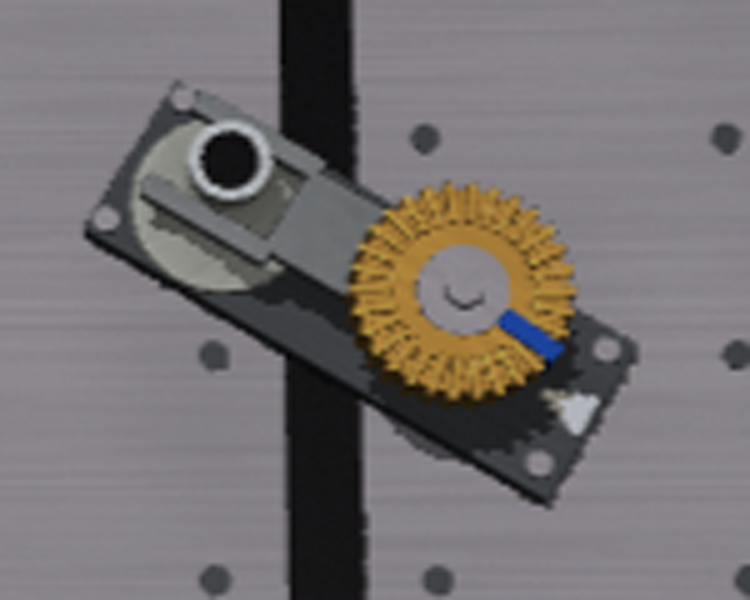

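All views agree on 12.40–12.50 rad (window 12.12–13.02). The only real changes in the top view are the mark and the arm's shadow. I'm handing it in.

Run:
```python
from h import *
manip.sign_off(); print(manip.get_time())
```

```text
the job is handed in; nothing more can be done
the job is handed in; nothing more can be done
```

I loosened the brass collar by rolling its rim anticlockwise with the closed fingertips. The mark went from about −2.04 rad past the pointer and two full turns more. I then lifted clear, moved the arm back to its start pose and handed the job in at about 40 s (limit 64 s).

- **Final angle:** the cameras put the collar at 12.48 (wrist), 12.40 (scene) and 12.46–12.50 rad (top). The target is 12.57 ± 0.45. The readings differ by about 0.1 rad, and all sit slightly short of the pointer.
- **Turn count:** I tracked the mark after each step of at most 0.75 rad of finger travel, so the number of turns is not in doubt.
- **Slip:** the finger slipped noticeably in the first half turn at about 9 N. I raised the press to about 15 N; the highest reading I printed was 16.3 N (limit 60 N).
- **Other items:** comparing the top view before and after shows changes only at the mark and the arm's shadow. The dark collar, blank, jar and brush look unmoved.
- **At hand-in:** the arm stood well clear of everything, with no contact force beyond noise.

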